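Shut the test kiln and set its heat collar to 6

ROBOT

A 6-joint arm with a two-finger parallel gripper is mounted at the origin on the work surface. World frame = base frame: x ahead of the robot, y to its left, z up, the work surface at z = 0. Lengths are in m, angles in rad, forces in N, time in s.
With the tool pointing down it reaches from about 0.425 to 0.925 m from the base axis. Payload 12.5 kg.
Tool frame: the origin (TCP) lies midway between the tips of the shut fingers; the grasp point (between the pads) lies 19 mm behind it; z points along the fingers, y is the line along which they close (so a half turn about z gives the same grasp; the last joint's range is limited). The gripper opens to 85 mm and grips with 20 to 120 N. Pads are 22 mm wide; open, the fingers measure 114 mm over their backs; the gripper's body (76 mm by 85 mm) begins 54 mm behind the grasp point. The pads swing forward as they close: fully open they stand 13 mm farther back than shut.
Start: joints at [1.207, 0.491, 1.559, -0, 1.092, -0.106], TCP at [0.159, 0.604, 0.231] pointing down, gripper open.
Joint ranges: [-3.1, 3.1], [-0.84, 2.19], [0.05, 2.79], [-1.13, 4.28], [0.06, 2.93], [-2.69, 2.69]. Speed limits (rad/s): [2.22, 2.22, 2.79, 3.14, 3.14, 3.14].

INTERFACE

Orientations are given as a unit quaternion [x, y, z, w].
In Python, from cell import get_state, cams, order gives the robot as it stands.
- The arm moves only by the shell command python3 -m jog 'ROWS' [FORCE]. ROWS is JSON, a list of rows, each a list of 3 entries, a list of its own where there are three numbers: the shift along the world's x, y, z in mm, then the turn about the world's z in rad, then the finger opening in mm, from 0 to 85.4. A call has exactly 8 rows; each row is the pose to reach, as a shift and turn from the pose commanded when the call began; what a row does not reach only later rows make up. A row lasts 1/8 s, in which the tool goes at most 62.5 mm and 10.7 degrees, less where a joint would pass 70% of its speed; a pose out of reach is approached as far as the arm can. A call with a gripper value outside its range is refused whole. The fingers move at their own pace and stop on an object; FORCE is the grip in N (left out, the last holds). Time passes only in rows, so rows that repeat a pose let the fingers close, or fill a call up. It gives the time, the measured TCP pose, the force, the opening and the grip force at its end, in the units of the state.
- get_state(): the state, without advancing time (a new reading comes with each control period).
- cams.grab_frame(name): name is "scene" or "top" or "wrist"; returns a dict with "pixels" (420x560x3 uint8, red, green, blue), "fx", "fy", "cx", "cy" (pixels), "extrinsics" (4x4, takes a point from world to camera coordinates). Camera axes: x right, y up, looking along -z (the intrinsics and any distortion apply to the point x, -y, -z); pixel columns grow to the right and rows downward; lengths in m; the calibration is good to about 2 mm. The wrist camera is an equidistant fisheye: a pixel r from the principal point sees the ray r / f radians off the axis. A picture is of the moment at which its call begins. There is no depth.
- order.finish_job(): hands the job in; it is judged then, once.
The state is a dict: "time": time; "qpos": joint angles; "joint_velocities": joint speeds; "effort": joint torques, N m; "tool_pos": TCP position; "eef_rot": TCP orientation; "force": force on the tool from outside, world axes, zero at the start; "torque": the same for the moment, N m; "finger_gap": finger opening in m; "finger_force": force on a finger pad.
Only numpy, scipy, OpenCV 4.12 (cv2) and the standard library are available. Lean on these libraries where they do the work, as an engineer would, in place of code of your own. Each camera call takes 0.05 s, during which the arm holds its last target. There are 200 camera calls.

TASK

Get the little kiln ready to fire the bust standing in it. First push its door shut until it clicks home on its catch, then set the heat collar on the controller box to 6: the collar turns only while it is held pressed down, and it must be left popped up again, clicked in with its 6 at the index line. Leave the bust and everything else on the bench where they stand.

Things in the scene. Friction and masses are not known exactly. Their poses are not given: they have to be found in the camera images.
- kiln: Bench kiln: grey steel box 300 deep (x), 280 wide (y), 245 high, fixed on the bench. Origin under its middle, at bench height; z up, its front faces -x. Chamber floor 62 above the bench. A spring catch in a steel housing sits on the front's +y edge, 187 to 213 above the bench.
- door (a joint): Angle of the kiln's door, rad: 0 shut, grows as it opens (anticlockwise seen from above). It stays where it is left. In the last 0.065 rad the catch pushes back, about 8 N at 160 mm from the hinge; past 0.03 rad it snaps over and pulls the door home to 0. Let go sooner, it springs open again.
- door_hinge (a point): On the door's upright hinge axis, level with the door's top edge, 240 above the bench; at (-160, -137) mm in the kiln's frame. Its axes turn with the door: y runs along the door to its free edge (266 away), -x points out of its outer face, z up.
- door_top (a point): On the door's flat outer face at its top edge, 185 from the hinge axis; axes as door_hinge. This face lies 33 in front (-x) of the hinge axis. The door is 212 high, 32 thick. An upright bar handle stands 35 off the face, 222 from the hinge axis, 63 to 163 above the bench; the face above it is clear.
- controller: The kiln's controller: green steel box 200 deep (x), 180 wide (y), fixed on the bench; its top slopes at 20 degrees from 70 high at the front (-x side) to 128 high. Origin under its middle at bench height, z up.
- panel: Aluminium panel on the controller's sloping top, 160 x 164, fixed. Origin on its face where the collar's axis passes, 99 above the bench; z is the collar's axis, out of the face, leaning 20 degrees to the controller's front; x runs up the slope to the index line; y to the left.
- index (a point): Middle of the fixed black index line on the panel, just outside the collar's scale, 66 from the axis on the panel's x axis (up the slope). The number standing at this line is the collar's value.
- collar (a joint): Turn of the heat collar, rad, growing clockwise seen from above: 0 with numeral 0 at the index line, 0.5236 (30 degrees) a number, 0 to 9 between end stops; 6 is 3.1416. It clicks in at each number: about 0.3 N m (8 N at 38 mm) takes it over, and past half way it snaps on to the next.
- collar_press (a joint): How far the collar is pressed down along its axis, m: 0 is up (locked, it cannot turn), 0.009 is fully down. It turns through its clicks when pressed 0.0065 to 0.009. The spring takes about 5 N at first, 8 N fully down, and pops it up again when it is let go at a number.
- collar_top (a point): Centre of the top of the black collar, 44 above the panel when up; turns with it, x pointing at numeral 0. A hub of 54 diameter carries four straight radial finger lobes 12 thick, out to 46 from the axis, 19 to 42 above the panel, at 45, 135, 225 and 315 degrees anticlockwise from numeral 0. Between lobes a fingertip can stand on the flat skirt.
- collar_zero (a point): Rim of the collar's flat skirt at numeral 0; turns with the collar. The skirt is 112 in diameter, its top face 19 above the panel when up. White numerals 0 to 9 lie on it, 30 degrees apart, counted anticlockwise seen from above, their tops outwards.
- bust: Terracotta bust, 60 wide, 108 high, standing in the kiln's chamber; origin under its foot.
- sprayer: White spray bottle with a blue head, 76 across, 197 high; origin under its foot.
- tool_jar: White jar of modelling tools, 76 across, 220 high with the tools; origin under its foot.
- prop0: White kiln prop (post) 38 across, 63 high; origin under its foot.
- prop1: A second kiln prop like prop0.
- rib_tool: Wooden modelling tool 155 long, 13 wide, lying along its x; origin under its middle, on the bench.

How it is judged:
By the outcome, as a careful person would: the job done as asked, in the order asked, and still so for the second after the job is handed in, with the robot touching nothing.
It also fails if it takes over 64 s, if anything falls off the work surface, if the arm or the gripper's body presses on something with over 40 N, if the wrist force passes 120 N, or if a joint passes its speed limit or range.

## Working session

There is one attempt and no reset: what is moved stays moved. The work goes in short steps, Python scripts to look and compute and a shell command to move; the robot and the scene stay as the last step left them, time stands still between calls to the robot, and variables do not carry over. Pictures are saved under pics/ and viewed, at most 14 in all, crops included, and the job is handed in when it is done.

```bash
mkdir -p pics; ls; cat > h.py <<'E'
import numpy as np,cv2
from cell import get_state,cams,order
def save(n,f):
    d=cams.grab_frame(n); cv2.imwrite(f,d["pixels"][:,:,::-1]); np.savez(f[:-4],K=[d["fx"],d["fy"],d["cx"],d["cy"]],E=d["extrinsics"],p=d["pixels"]); return d
def ray(f,u,v):
    d=np.load(f); fx,fy,cx,cy=d["K"];E=d["E"]
    r=np.array([(u-cx)/fx,-(v-cy)/fy,-1]); R=E[:3,:3]; return -R.T@E[:3,3], R.T@r
def atz(f,u,v,z):
    o,r=ray(f,u,v); return o+r*(z-o[2])/r[2]
def proj(f,P):
    d=np.load(f); fx,fy,cx,cy=d["K"];E=d["E"]; c=(E[:3,:3]@np.asarray(P).T).T+E[:3,3]
    return np.c_[cx+fx*c[:,0]/-c[:,2],cy-fy*c[:,1]/-c[:,2]]
E
python3 -c "
from h import *
for n in ['scene','top']:
    d=save(n,'pics/%s0.png'%n); print(d['fx'],d['fy'],d['cx'],d['cy'],[k for k in d]); print(d['extrinsics'].round(3))
s=get_state();print(s['tool_pos'],s['eef_rot'],s['finger_gap'],s['force'])"
```

```text
pics
494.381435580824 494.381435580824 275.05769380398664 206.9864159785806 ['pixels', 'fx', 'fy', 'cx', 'cy', 'extrinsics']
[[-0.933  0.359  0.003  0.546]
 [-0.298 -0.779  0.551  0.074]
 [ 0.2    0.514  0.835 -1.491]
 [ 0.     0.     0.     1.   ]]
464.11672885185806 464.11672885185806 278.39000708684614 207.75890286294967 ['pixels', 'fx', 'fy', 'cx', 'cy', 'extrinsics']
[[ 0.019 -1.     0.003 -0.009]
 [ 0.986  0.019  0.164 -0.609]
 [-0.164 -0.     0.986 -1.177]
 [ 0.     0.     0.     1.   ]]
[0.15925548 0.60416638 0.23080564] [ 1.28538655e-01  9.91704385e-01 -4.65146736e-04 -1.01431681e-04] 0.08545716672362688 [-0.11626185 -0.51130657 -0.39751435]
```

View pics/scene0.png

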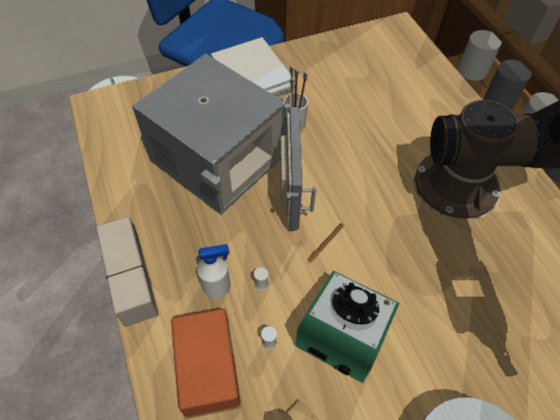

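View pics/top0.png

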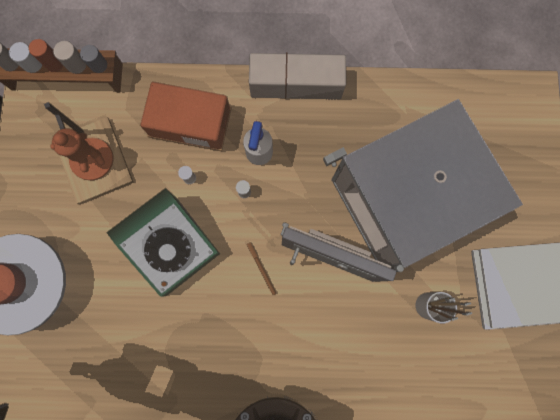

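```bash
python3 -c "
import cv2
i=cv2.imread('pics/top0.png')
cv2.imwrite('pics/c1.png',cv2.resize(i[95:335,215:535],None,fx=2.5,fy=2.5,interpolation=3))
cv2.imwrite('pics/c2.png',cv2.resize(i[185:300,100:230],None,fx=5,fy=5,interpolation=3))
"
```

```text
(no output)
```

View pics/c1.png

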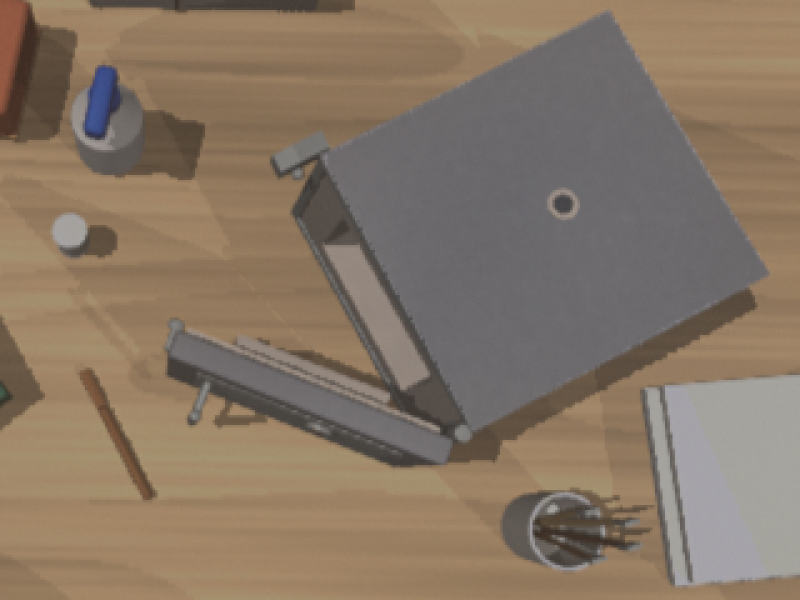

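View pics/c2.png

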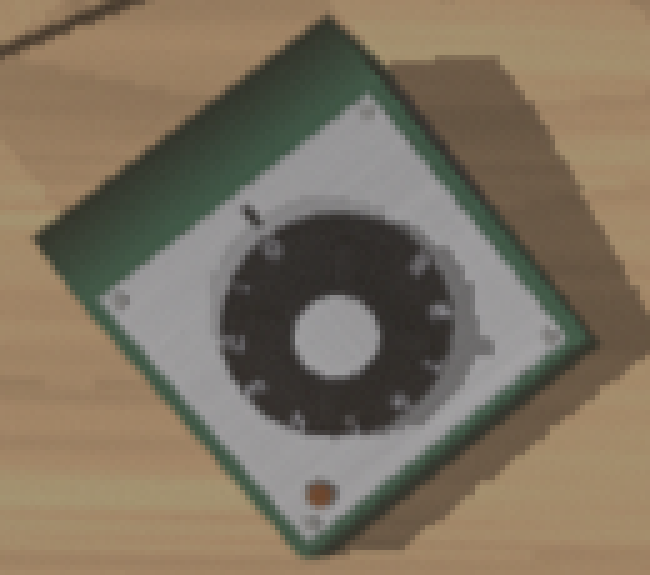

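```bash
cat > m.py <<'E'
from h import *
from scipy.optimize import least_squares
np.set_printoptions(suppress=True,precision=4)
T='pics/top0.npz'
def Rz(a): return np.array([[np.cos(a),-np.sin(a),0],[np.sin(a),np.cos(a),0],[0,0,1]])
c1=lambda u,v:(u/2.5+215-.3,v/2.5+95-.3)
c2=lambda u,v:(u/5+100-.4,v/5+185-.4)
def fit(L,U,x0):
    L=np.array(L);U=np.array(U)
    f=lambda p:(proj(T,(Rz(p[2])@L.T).T+[p[0],p[1],0])-U).ravel()
    r=least_squares(f,x0);print(r.x,'res',f(r.x).round(1));return r.x
k=fit([[-.15,.14,.245],[.15,.14,.245],[.15,-.14,.245],[-.15,-.14,.245],[-.16,-.137,.24]],[c1(323,155),c1(608,12),c1(768,272),c1(468,433),c1(463,432)],[.7,-.3,-.5])
h=Rz(k[2])@[-.16,-.137,.24]+[k[0],k[1],0]
print('hinge',h)
# door: top face corners, angle only
L=np.array([[-.033,.266,.24],[-.033,.0,.24]])
for a,b in [((168,357),(448,462))]:
    P=[atz(T,*c1(*a),.24),atz(T,*c1(*b),.24)]; d=P[0]-P[1]; print(P,np.linalg.norm(d),'door dir',np.arctan2(d[1],d[0]),'door ang',np.arctan2(d[1],d[0])-np.pi/2-k[2])
s,c=np.sin(np.radians(20)),np.cos(np.radians(20))
# controller: top back corners 128, front 70
cc=fit([[.1,.09,.128],[.1,-.09,.128],[-.1,-.09,.07]],[c2(38,238),c2(328,15),c2(308,553)],[.45,.25,.9])
cc=fit([[.1,.09,.128],[.1,-.09,.128],[-.1,-.09,.07],[-.1,.09,.07]],[c2(38,238),c2(328,15),c2(597,342),c2(308,553)],[.45,.25,-2.2+3.14])
# panel origin from hub top center & index
px=lambda p:None
yaw=cc[2]
ux=Rz(yaw)@[c,0,s];uz=Rz(yaw)@[-s,0,c]
for xo in [0]:
    f=lambda p:(proj(T,np.array([[p[0],p[1],.099]+uz*.044,[p[0],p[1],.099]+ux*.066]))-[c2(338,337),c2(252,215)]).ravel()
    r=least_squares(f,[.45,.25]);print('panel',r.x,f(r.x),'in ctrl',Rz(-yaw)@np.r_[r.x-cc[:2],0])
o=np.r_[r.x,.099]
uy=np.cross(uz,ux)
num=[(273,250),(243,290),(235,343),(257,390),(298,420),(350,425),(400,400),(432,365),(442,312),(420,268)]
for i,n in enumerate(num):
    q,rr=ray(T,*c2(*n)); t=((o+uz*.019-q)@uz)/(rr@uz); w=q+rr*t-o; print(i,np.degrees(np.arctan2(w@uy,w@ux)).round(1),np.hypot(w@uy,w@ux).round(4))
for nme,p,z in [('prop0',(187,174),.063),('prop1',(243,187),.063),('rib1',(250,243),0.005),('rib2',(274,293),.005),('jar',(441,307),.12),('spray',(257,140),.19)]: print(nme,atz(T,*p,z))
E
python3 m.py
```

```text
[ 0.6457 -0.3397 -1.0792] res [-0.7 -0.7 -0.6 -0.6 -0.3  1.7  2.4 -0.9 -0.8  0.5]
hinge [ 0.4494 -0.2634  0.24  ]
[array([ 0.5111, -0.0062,  0.24  ]), array([ 0.4242, -0.2516,  0.24  ])] 0.26025355462215294 door dir 1.2303914905915148 door ang 0.7387486731564772
[0.4782 0.3589 0.1217] res [-14.7 -16.2   0.3  21.   14.7  -5.1]
[0.5076 0.2883 0.6934] res [-0.1  0.   1.1 -0.2 -1.  -1.1  0.   1.3]
panel [0.4929 0.2786] [-0.2158 -0.2433  0.2212  0.2529] in ctrl [-0.0175  0.0019  0.    ]
0 0.6 0.0488
1 29.4 0.0485
2 60.7 0.0494
3 90.8 0.0496
4 119.6 0.0506
5 148.4 0.0505
6 179.9 0.0485
7 -152.8 0.0501
8 -121.7 0.0507
9 -92.9 0.0486
prop0 [0.6927 0.2464 0.063 ]
prop1 [0.6605 0.0971 0.063 ]
rib1 [0.5183 0.0778 0.005 ]
rib2 [0.3863 0.0101 0.005 ]
jar [ 0.3628 -0.3936  0.12  ]
spray [0.7494 0.0572 0.19  ]
```

```bash
python3 -m jog '[[[30,-38,0],0,0],[[60,-76,0],0,0],[[90,-114,0],0,0],[[120,-152,0],0,0],[[150,-190,0],0,0],[[180,-228,0],0,0],[[210,-266,0],0,0],[[240,-304,0],0,0]]' 60
python3 -m jog '[[[4,-50,0],0,0],[[8,-100,0],0,0],[[12,-150,0],0,0],[[16,-200,0],0,0],[[20,-250,0],0,0],[[24,-300,0],-0.04,0],[[30,-360,0],-0.08,0],[[30,-362,-41],-0.08,0]]'
python3 - <<'E'
from h import *
save('top','pics/top1.png'); i=cv2.imread('pics/top1.png')
cv2.imwrite('pics/c3.png',cv2.resize(i[135:335,215:475],None,fx=3,fy=3,interpolation=3))
h=np.array([.4494,-.2634]);s=get_state();print(s['tool_pos'],s['eef_rot'],s['force'])
for t in np.r_[.75,.65,.55,.45,.35,.25,.15,.1,.065,.03,.0,-.02]:
    a=t-1.079; R=np.array([[np.cos(a),-np.sin(a)],[np.sin(a),np.cos(a)]]); print(t,(h+R@[-.044,.185]).round(4),(h+R@[-.074,.185]).round(4))
E
```

```text
time: 1.1
tool_pos: [0.4001, 0.299, 0.2312]
eef_rot: [0.129, 0.992, -0.0, -0.0]
force: [0.3, -0.5, -0.7]
finger_gap: 0.0002
finger_force: 0.0
time: 2.1
tool_pos: [0.4308, -0.0653, 0.1913]
eef_rot: [0.171, 0.985, -0.0, 0.003]
force: [1.3, 0.3, -2.4]
finger_gap: 0.0
finger_force: 0.0
[ 0.42791736 -0.06334166  0.18608267] [ 1.70106409e-01  9.85424084e-01  2.48360878e-04 -1.76689212e-03] [-1.03104572  0.21202465 -4.81971871]
0.75 [ 0.4675 -0.0741] [ 0.4391 -0.0644]
0.65 [ 0.4863 -0.0769] [ 0.4591 -0.0644]
0.55 [ 0.5048 -0.0815] [ 0.4789 -0.0663]
0.45 [ 0.5227 -0.0879] [ 0.4984 -0.0703]
0.35 [ 0.5398 -0.0961] [ 0.5174 -0.0761]
0.25 [ 0.5561 -0.106 ] [ 0.5358 -0.0839]
0.15 [ 0.5712 -0.1174] [ 0.5533 -0.0934]
0.1 [ 0.5784 -0.1237] [ 0.5617 -0.0988]
0.065 [ 0.5832 -0.1283] [ 0.5673 -0.1028]
0.03 [ 0.5878 -0.133 ] [ 0.5729 -0.107 ]
0.0 [ 0.5917 -0.1373] [ 0.5775 -0.1108]
-0.02 [ 0.5942 -0.1401] [ 0.5806 -0.1134]
```

View pics/c3.png

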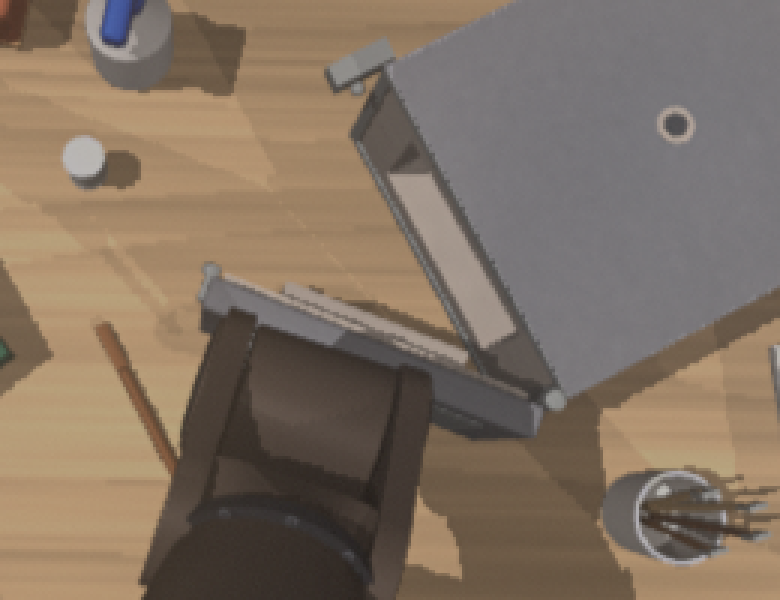

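```bash
python3 -m jog '[[[20,-6,0],0,0],[[38,-12,0],0,0],[[48,-13,0],-0.05,0],[[57,-14,0],-0.1,0],[[75,-19,0],-0.2,0],[[93,-25,0],-0.3,0],[[110,-33,0],-0.4,0],[[127,-43,0],-0.5,0]]'
python3 -m jog '[[[8,-6,0],-0.05,0],[[15,-11,0],-0.1,0],[[22,-18,0],-0.15,0],[[27,-22,0],-0.18,0],[[31,-26,0],-0.22,0],[[34,-29,0],-0.24,0],[[36,-32,0],-0.25,0],[[37,-33,0],-0.25,0]]'
python3 -c "
from h import *
print(get_state()['tool_pos'],get_state()['force'])
save('top','pics/top2.png'); i=cv2.imread('pics/top2.png')
cv2.imwrite('pics/c4.png',cv2.resize(i[135:335,215:475],None,fx=3,fy=3,interpolation=3))"
```

```text
time: 3.15
tool_pos: [0.5566, -0.1039, 0.1907]
eef_rot: [0.408, 0.913, 0.0, -0.001]
force: [-1.3, -0.3, -0.4]
finger_gap: -0.0
finger_force: 0.0
time: 4.15
tool_pos: [0.592, -0.1356, 0.1901]
eef_rot: [0.517, 0.856, 0.0, -0.003]
force: [-10.5, 18.0, 5.1]
finger_gap: -0.0
finger_force: 0.0
[ 0.5920017  -0.13564148  0.19013226] [-10.5494045   18.00681039   5.14372075]
```

View pics/c4.png

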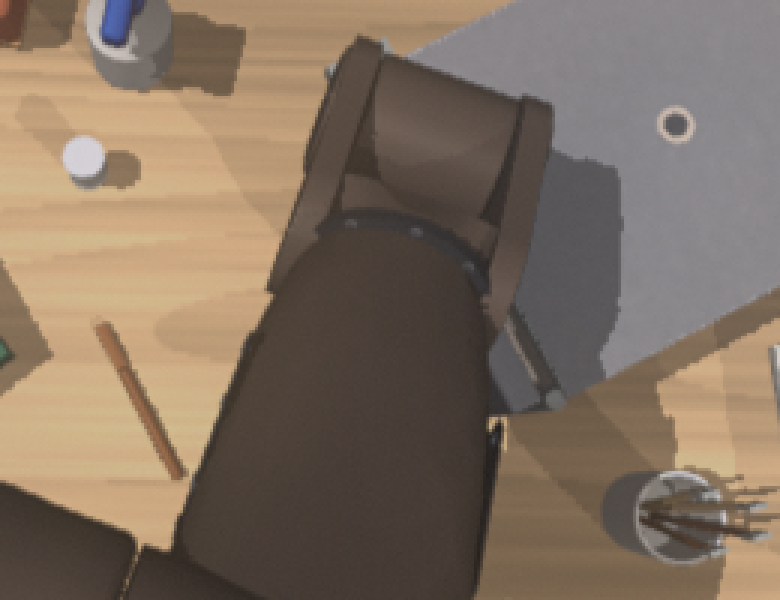

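```bash
python3 -m jog '[[[-12,22,0],0,0],[[-24,44,0],0,0],[[-24,60,20],0,0],[[-40,110,40],0,0],[[-60,160,40],0,0],[[-80,210,40],0,0],[[-90,260,40],0,0],[[-90,260,40],0,0]]'
cat > plan.py <<'E'
import numpy as np
from scipy.optimize import brentq
O=np.array([.4929,.2786,.099]);Y=.6934;t=np.radians(20)
ux=np.array([np.cos(Y)*np.cos(t),np.sin(Y)*np.cos(t),np.sin(t)]);uz=np.array([-np.cos(Y)*np.sin(t),-np.sin(Y)*np.sin(t),np.cos(t)]);uy=np.cross(uz,ux)
B=np.array([ux,uy,uz])*1000
g=np.array([(x,y,z) for x in np.linspace(-.011,.011,12) for y in np.linspace(-.0143,.0143,15) for z in np.linspace(0,.045,19)])
def pose(c,p,U=41,gap=0):
    f=np.radians(45-c); l=np.cos(f)*ux+np.sin(f)*uy; w=-np.sin(f)*ux+np.cos(f)*uy
    yaw=np.arctan2(l[1],l[0]); R=np.array([[np.cos(yaw),-np.sin(yaw),0],[np.sin(yaw),np.cos(yaw),0],[0,0,1]]); G=g@R.T
    def at(v):
        T=O+l*U/1e3+w*v/1e3+uz*.019
        for _ in range(4):
            q=(G+T-O)@B.T; r=np.hypot(q[:,0],q[:,1]); m=(g[:,2]==0)&(r<56); T=T+[0,0,(19-p-q[m,2].min())/1e3/np.cos(t)]
            # keep u fixed
            T=T+l*(U-((T-O)@l)*1e3)/1e3+w*(v-((T-O)@w)*1e3)/1e3
        return T,(G+T-O)@B.T
    def clear(v):
        T,q=at(v); vv=-np.sin(f)*q[:,0]+np.cos(f)*q[:,1]; u=np.cos(f)*q[:,0]+np.sin(f)*q[:,1]; m=(q[:,2]<42-p)&(u<46.5)
        return vv[m].min()-6-gap
    v=brentq(clear,8,45); T,q=at(v); m=q[:,2]<44-p
    return T,np.degrees(yaw),v,np.hypot(q[m,0],q[m,1]).min()-27
E
python3 - <<'E'
from plan import *
from h import *
s=get_state();print(s['tool_pos'],s['eef_rot'],s['force'])
for c,p,gap in [(0,-15,5),(0,0,5),(0,8,5)]+[(c,8,0) for c in range(0,91,10)]:
    T,y,v,h=pose(c,p,gap=gap);print(c,p,(T*1e3).round(1),'yaw',y.round(1),'v %.1f hub %.1f'%(v,h))
save('top','pics/top3.png'); i=cv2.imread('pics/top3.png')
cv2.imwrite('pics/c5.png',cv2.resize(i[135:335,215:475],None,fx=3,fy=3,interpolation=3))
E
```

```text
time: 5.2
tool_pos: [0.5026, 0.1249, 0.2307]
eef_rot: [0.516, 0.857, 0.0, 0.0]
force: [-0.8, -0.8, -0.4]
finger_gap: -0.0001
finger_force: 0.0
[0.50256996 0.12491376 0.23071767] [5.15878239e-01 8.56661879e-01 2.00851269e-04 1.63176687e-04] [-0.83515842 -0.76821556 -0.37136401]
0 -15 [455.9 313.1 139.4] yaw 86.5 v 30.0 hub 7.0
0 0 [459.8 316.4 125.3] yaw 86.5 v 30.0 hub 7.0
0 8 [461.9 318.1 117.8] yaw 86.5 v 30.0 hub 7.0
0 8 [466.8 317.5 119. ] yaw 86.5 v 25.0 hub 5.1
10 8 [475.1 320.  121.7] yaw 76.4 v 24.1 hub 4.9
20 8 [483.9 320.9 123.9] yaw 66.1 v 23.1 hub 4.7
30 8 [492.8 320.  125.6] yaw 55.6 v 22.0 hub 4.5
40 8 [501.5 317.5 126.6] yaw 45.0 v 20.9 hub 4.3
50 8 [509.1 313.8 127.5] yaw 34.4 v 20.3 hub 4.3
60 8 [515.6 309.3 128.3] yaw 23.8 v 20.4 hub 4.3
70 8 [521.4 303.7 128.5] yaw 13.3 v 20.4 hub 4.3
80 8 [526.1 297.2 128.4] yaw 3.0 v 20.3 hub 4.2
90 8 [529.6 289.9 128.1] yaw -7.1 v 20.2 hub 4.1
```

View pics/c5.png

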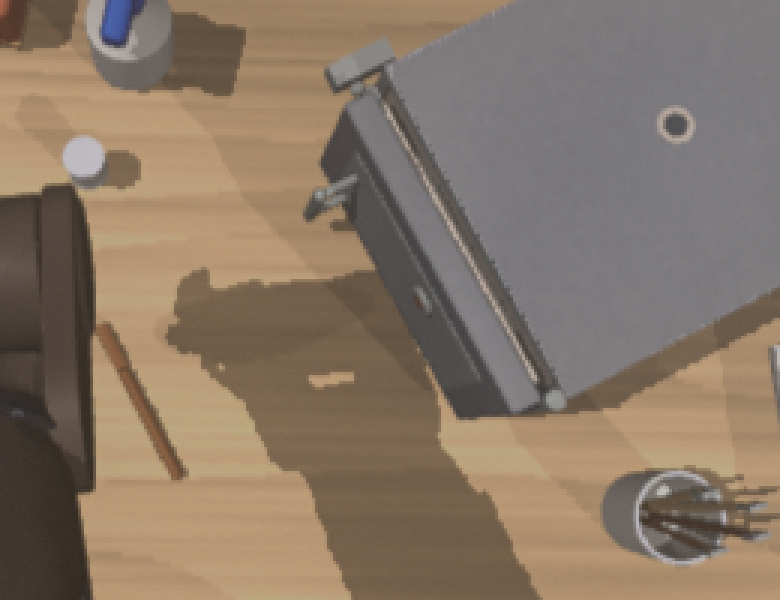

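```bash
python3 -m jog '[[[-10,47,0],-0.15,0],[[-22,94,0],-0.3,0],[[-34,141,0],-0.45,0],[[-46,188,-10],-0.548,0],[[-47,188,-40],-0.548,0],[[-47,188,-70],-0.548,0],[[-47,188,-91],-0.548,0],[[-47,188,-91],-0.548,0]]'
python3 - <<'E'
from h import *
from m import Rz
s=get_state();print(s['tool_pos'],s['eef_rot'],s['force'])
d=save('wrist','pics/w1.png'); save('scene','pics/s1.png'); i=cv2.imread('pics/s1.png')
a=cv2.imread('pics/w1.png'); b=cv2.resize(i[250:390,280:420],(560,560))[:420]
cv2.imwrite('pics/c6.png',cv2.resize(np.hstack([a[:,80:480],cv2.resize(i[255:385,290:420],(420,420))]),(800,409)))
for t in (0,.065):
    R=Rz(-1.079+t); print(t,proj('pics/top3.npz',np.array([R@[-.033,y,0]+[.4494,-.2634,.24] for y in (0,.266)])).round(1))
E
```

```text
time: 6.25
tool_pos: [0.4566, 0.3092, 0.1382]
eef_rot: [0.73, 0.683, -0.001, -0.0]
force: [-0.6, -0.5, 0.4]
finger_gap: -0.0
finger_force: 0.0
[ 0.6457 -0.3397 -1.0792] res [-0.7 -0.7 -0.6 -0.6 -0.3  1.7  2.4 -0.9 -0.8  0.5]
hinge [ 0.4494 -0.2634  0.24  ]
[array([ 0.5111, -0.0062,  0.24  ]), array([ 0.4242, -0.2516,  0.24  ])] 0.26025355462215294 door dir 1.2303914905915148 door ang 0.7387486731564772
[0.4782 0.3589 0.1217] res [-14.7 -16.2   0.3  21.   14.7  -5.1]
[0.5076 0.2883 0.6934] res [-0.1  0.   1.1 -0.2 -1.  -1.1  0.   1.3]
panel [0.4929 0.2786] [-0.2158 -0.2433  0.2212  0.2529] in ctrl [-0.0175  0.0019  0.    ]
0 0.6 0.0488
1 29.4 0.0485
2 60.7 0.0494
3 90.8 0.0496
4 119.6 0.0506
5 148.4 0.0505
6 179.9 0.0485
7 -152.8 0.0501
8 -121.7 0.0507
9 -92.9 0.0486
prop0 [0.6927 0.2464 0.063 ]
prop1 [0.6605 0.0971 0.063 ]
rib1 [0.5183 0.0778 0.005 ]
rib2 [0.3863 0.0101 0.005 ]
jar [ 0.3628 -0.3936  0.12  ]
spray [0.7494 0.0572 0.19  ]
[0.4566 0.3092 0.1382] [ 0.7302  0.6833 -0.0013 -0.0003] [-0.633  -0.5484  0.3992]
0 [[385.9 274.9]
 [328.4 169.1]]
0.065 [[386.4 275.8]
 [322.3 173.5]]
```

View pics/c6.png

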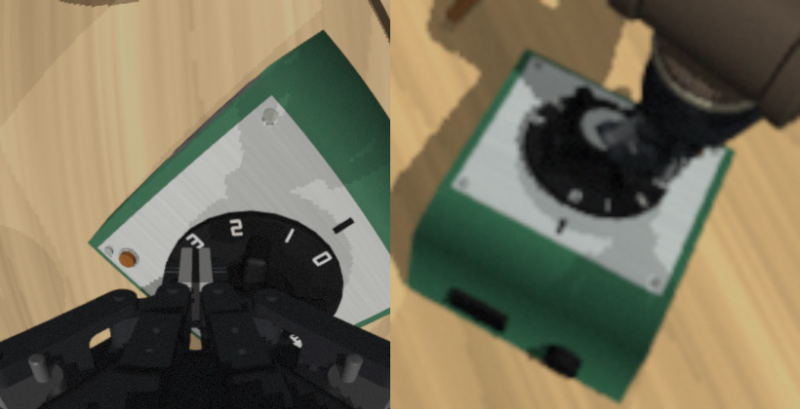

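```bash
sed -i 's/-.0143,.0143/-.009,.009/' plan.py
python3 - <<'E'
from plan import *
from h import *
s=get_state();print(s['tool_pos'],s['eef_rot'],s['force'])
for c,p,gap in [(0,-10,5),(0,0,5),(0,8,5)]+[(c,8,0) for c in range(0,91,10)]:
    T,y,v,h=pose(c,p,gap=gap,U=40);print(c,p,(T*1e3).round(1),'yaw',y.round(1),'v %.1f hub %.1f'%(v,h))
E
```

```text
[0.45713838 0.30985373 0.13988942] [7.30069028e-01 6.83373353e-01 2.29261875e-04 1.52469710e-04] [ 0.29208618 -0.94075655  0.41405744]
0 -10 [462.4 312.9 134.4] yaw 86.5 v 24.9 hub 6.2
0 0 [465.1 315.1 125. ] yaw 86.5 v 24.9 hub 6.2
0 8 [467.2 316.8 117.5] yaw 86.5 v 24.9 hub 6.2
0 8 [472.  316.2 118.7] yaw 86.5 v 19.9 hub 4.1
10 8 [480.  317.9 121.4] yaw 76.4 v 18.9 hub 3.9
20 8 [488.4 317.8 123.6] yaw 66.1 v 17.8 hub 3.7
30 8 [496.7 316.2 125.3] yaw 55.6 v 16.8 hub 3.5
40 8 [504.6 313.1 126.3] yaw 45.0 v 15.6 hub 3.4
50 8 [511.3 308.9 127.2] yaw 34.4 v 15.0 hub 3.3
60 8 [516.9 304.  128.1] yaw 23.8 v 15.1 hub 3.3
70 8 [521.6 298.3 128.4] yaw 13.3 v 15.1 hub 3.3
80 8 [525.4 291.9 128.1] yaw 3.0 v 15.1 hub 3.2
90 8 [528.1 284.9 127.2] yaw -7.1 v 15.0 hub 3.1
```

```bash
python3 -m jog '[[[6,3,-4],0,0],[[7,4,-8],0,0],[[8,4,-11],0,0],[[9,5,-14],0,0],[[9,5,-14],0,0],[[9,5,-14],0,0],[[9,5,-14],0,0],[[9,5,-14],0,0]]'
python3 -m jog '[[[0,0,-1],0,0],[[1,1,-2],0,0],[[1,1,-3],0,0],[[1,1,-4],0,0],[[1,1,-4],0,0],[[1,1,-4],0,0],[[1,1,-4],0,0],[[1,1,-4],0,0]]'
```

```text
time: 7.35
tool_pos: [0.4653, 0.3154, 0.1254]
eef_rot: [0.73, 0.684, 0.0, 0.0]
force: [-0.3, 0.4, 0.5]
finger_gap: 0.0002
finger_force: 0.0
time: 8.35
tool_pos: [0.4662, 0.3165, 0.1218]
eef_rot: [0.73, 0.684, 0.0, -0.0]
force: [-3.5, -0.4, 7.0]
finger_gap: 0.0002
finger_force: 4.4
```

```bash
python3 -m jog '[[[0,0,-1],0,0],[[1,1,-2],0,0],[[1,1,-3],0,0],[[1,1,-4],0,0],[[1,1,-4],0,0],[[1,1,-4],0,0],[[1,1,-4],0,0],[[1,1,-4],0,0]]'
python3 -m jog '[[[0,0,-1],0,0],[[0,0,-1],0,0],[[0,0,-1],0,0],[[0,0,-1],0,0],[[0,0,-1],0,0],[[0,0,-1],0,0],[[0,0,-1],0,0],[[0,0,-1],0,0]]'
```

```text
time: 9.35
tool_pos: [0.4672, 0.3174, 0.1179]
eef_rot: [0.73, 0.684, 0.0, 0.0]
force: [-3.7, -1.6, 9.1]
finger_gap: -0.0002
finger_force: 5.2
time: 10.35
tool_pos: [0.4674, 0.3176, 0.117]
eef_rot: [0.73, 0.684, 0.0, 0.0]
force: [-1.9, -0.4, 8.2]
finger_gap: 0.0002
finger_force: 4.9
```

```bash
python3 -m jog '[[[0,0,-1],0,0],[[0,0,-1],0,0],[[0,0,-1],0,0],[[0,0,-1],0,0],[[0,0,-1.5],0,0],[[0,0,-1.5],0,0],[[0,0,-1.5],0,0],[[0,0,-1.5],0,0]]'
```

```text
time: 11.35
tool_pos: [0.4676, 0.3178, 0.1157]
eef_rot: [0.73, 0.684, 0.001, 0.0]
force: [-3.9, 1.0, 11.0]
finger_gap: -0.0
finger_force: 5.7
```

```bash
python3 -m jog '[[[4.5,-1,2],0,0],[[8.5,0,3.5],-0.09,0],[[12.5,0.6,5],-0.176,0],[[17,0.7,6.2],-0.266,0],[[21,0.5,7.2],-0.356,0],[[25,0,8.1],-0.448,0],[[29.2,-1.1,8.9],-0.54,0],[[29.2,-1.1,8.9],-0.54,0]]'
python3 - <<'E'
from h import *
s=get_state();print(s['tool_pos'],s['eef_rot'],s['force'],s['torque'])
save('wrist','pics/w2.png');save('scene','pics/s2.png');a=cv2.imread('pics/w2.png');i=cv2.imread('pics/s2.png')
cv2.imwrite('pics/c7.png',cv2.resize(np.hstack([a[:,80:480],cv2.resize(i[255:385,290:420],(420,420))]),(800,409)))
E
```

```text
time: 12.35
tool_pos: [0.4943, 0.3169, 0.124]
eef_rot: [0.886, 0.464, -0.002, -0.001]
force: [-13.7, 4.4, 10.3]
finger_gap: -0.0
finger_force: 11.7
[0.49433589 0.31693275 0.12399272] [ 8.85871351e-01  4.63926963e-01 -1.72367940e-03 -8.67147368e-04] [-13.67085007   4.36493348  10.26502403] [ 0.73410998  2.20647852 -0.03702335]
```

View pics/c7.png

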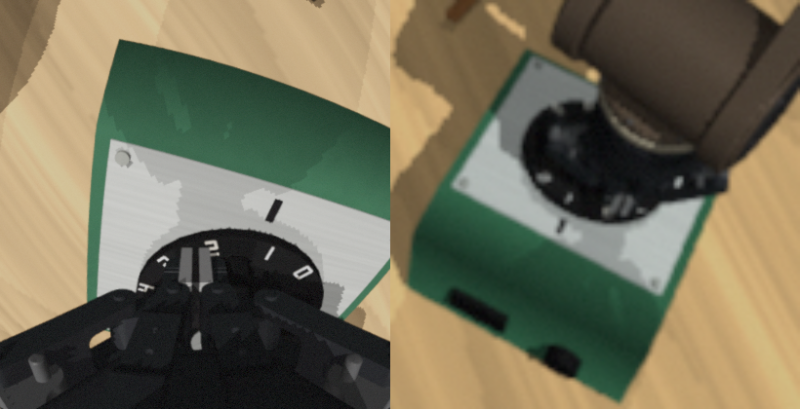

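```bash
python3 -m jog '[[[4,-1.3,0.5],-0.09,0],[[8,-3,1],-0.185,0],[[11.5,-5,1.5],-0.28,0],[[14.6,-7.3,1.9],-0.37,0],[[17.5,-9.7,2.4],-0.465,0],[[20.2,-12.2,2.8],-0.555,0],[[20.2,-12.2,2.8],-0.555,0],[[20.2,-12.2,2.8],-0.555,0]]'
```

```text
time: 13.45
tool_pos: [0.5161, 0.3053, 0.127]
eef_rot: [0.979, 0.204, -0.0, -0.001]
force: [-6.5, 7.5, 7.1]
finger_gap: -0.0002
finger_force: 8.6
```

```bash
python3 -m jog '[[[0,0,-0.8],0,0],[[2.4,-2.8,-0.8],-0.09,0],[[4.7,-5.7,-0.8],-0.183,0],[[6.7,-8.8,-0.8],-0.273,0],[[8.5,-12.1,-0.9],-0.363,0],[[10,-15.5,-1.2],-0.453,0],[[11.2,-19.1,-1.8],-0.54,0],[[11.2,-19.1,-1.8],-0.54,0]]'
python3 - <<'E'
from h import *
s=get_state();print(s['tool_pos'],s['eef_rot'],s['force'])
save('wrist','pics/w3.png');a=cv2.imread('pics/w3.png')
cv2.imwrite('pics/c8.png',cv2.resize(a[150:400,100:480],None,fx=2,fy=2,interpolation=3))
E
```

```text
time: 14.45
tool_pos: [0.5281, 0.2858, 0.1254]
eef_rot: [0.998, -0.065, 0.0, -0.001]
force: [-3.5, 5.1, 7.4]
finger_gap: 0.0002
finger_force: 5.1
[0.52809888 0.28579982 0.12542624] [ 9.97865833e-01 -6.52902619e-02  4.98259891e-04 -8.44452076e-04] [-3.5470714   5.08510054  7.42434409]
```

View pics/c8.png

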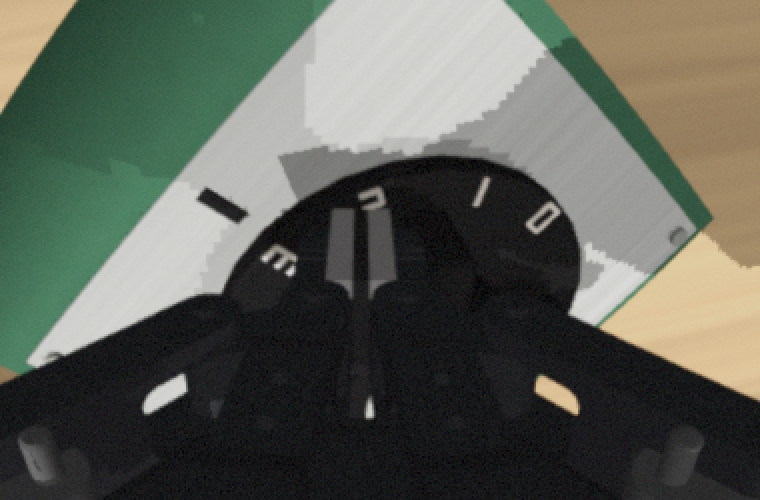

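```bash
python3 -m jog '[[[-1.5,4,0],0,0],[[-3,4,6],0,0],[[-10,-2,30],0,0],[[-10,-2,60],0,0],[[-25,5,60],0.18,0],[[-40,12,60],0.36,0],[[-55,18,60],0.54,0],[[-72,25,60],0.72,0]]'
python3 -m jog '[[[0,0,0],0.18,0],[[0,0,0],0.36,0],[[0,0,0],0.54,0],[[0,0,0],0.72,0],[[0,0,0],0.914,0],[[0,0,0],0.914,0],[[0,0,0],0.914,0],[[0,0,0],0.914,0]]'
python3 - <<'E'
from h import *
s=get_state();print(s['tool_pos'],s['eef_rot'],s['force'])
save('wrist','pics/w4.png');a=cv2.imread('pics/w4.png')
cv2.imwrite('pics/c9.png',cv2.resize(a[150:400,100:480],None,fx=2,fy=2,interpolation=3))
E
```

```text
time: 15.5
tool_pos: [0.4555, 0.3101, 0.1848]
eef_rot: [0.956, 0.294, 0.0, -0.0]
force: [0.2, 0.2, 0.6]
finger_gap: 0.0001
finger_force: 0.0
time: 16.5
tool_pos: [0.4559, 0.31, 0.1847]
eef_rot: [0.731, 0.683, 0.0, 0.0]
force: [0.1, -0.6, 0.2]
finger_gap: 0.0001
finger_force: 0.0
[0.45593359 0.30996574 0.184728  ] [7.30880661e-01 6.82505280e-01 4.47522549e-05 1.74892916e-05] [ 0.07604344 -0.60939631  0.24616169]
```

View pics/c9.png

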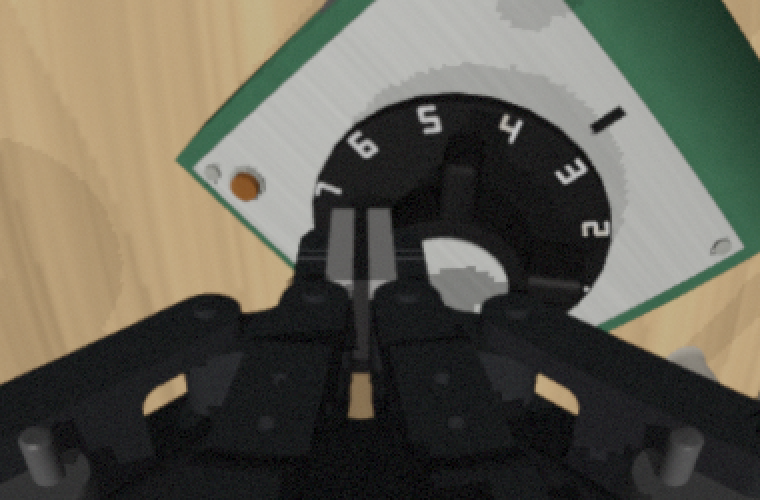

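```bash
cat > fe.py <<'E'
from h import *
from plan import ux,uy,uz,O
def fe(f,pts,h=19):
    d=np.load(f); fx,fy,cx,cy=d['K'];E=d['E'];R=E[:3,:3];o=-R.T@E[:3,3]
    for n,u,v,h in pts:
        x,y=(u-cx)/fx,(v-cy)/fy; th=np.hypot(x,y); ph=np.arctan2(y,x)
        r=R.T@np.array([np.sin(th)*np.cos(ph),-np.sin(th)*np.sin(ph),-np.cos(th)])
        t=((O+uz*h/1e3-o)@uz)/(r@uz); w=o+r*t-O; print(n,np.degrees(np.arctan2(w@uy,w@ux)).round(1),(np.hypot(w@uy,w@ux)*1e3).round(1))
E
python3 - <<'E'
from fe import fe
c=lambda n,u,v,h=19:(n,u/2+100,v/2+150,h)
fe('pics/w4.npz',[c('index',608,120,0),c(2,595,229),c(3,570,172),c(4,510,128),c(5,429,120),c(6,362,145)])
E
```

```text
index -1.3 66.6
2 -29.7 50.4
3 -0.4 50.3
4 28.8 51.1
5 58.9 49.9
6 88.8 49.5
```

```bash
python3 -m jog '[[[0,0,-30],0,0],[[3,1.5,-42],0,0],[[6.4,3,-51],0,0],[[8,4,-56],0,0],[[9.3,5.2,-61],0,0],[[10.3,6,-65],0,0],[[11.2,6.8,-68.5],0,0],[[11.4,7,-69.2],0,0]]'
python3 -m jog '[[[4.5,-1,2],0,0],[[8.5,0,3.5],-0.09,0],[[12.5,0.6,5],-0.176,0],[[17,0.7,6.2],-0.266,0],[[21,0.5,7.2],-0.356,0],[[25,0,8.1],-0.448,0],[[29.2,-1.1,8.9],-0.54,0],[[29.2,-1.1,8.9],-0.54,0]]'
```

```text
time: 17.55
tool_pos: [0.4673, 0.3171, 0.1162]
eef_rot: [0.73, 0.683, 0.0, 0.0]
force: [-3.5, -0.6, 9.0]
finger_gap: 0.0
finger_force: 4.9
time: 18.55
tool_pos: [0.4953, 0.3163, 0.1247]
eef_rot: [0.886, 0.463, -0.001, -0.001]
force: [-6.1, 1.2, 5.6]
finger_gap: -0.0001
finger_force: 8.9
```

```bash
python3 -m jog '[[[0,0,-0.8],0,0],[[4,-1.3,-0.3],-0.09,0],[[8,-3,0.2],-0.185,0],[[11.5,-5,0.7],-0.28,0],[[14.6,-7.3,1.1],-0.37,0],[[17.5,-9.7,1.6],-0.465,0],[[20.2,-12.2,2],-0.555,0],[[20.2,-12.2,2],-0.555,0]]'
```

```text
time: 19.55
tool_pos: [0.5162, 0.305, 0.1272]
eef_rot: [0.979, 0.203, 0.0, -0.001]
force: [-6.5, 8.8, 5.7]
finger_gap: -0.0003
finger_force: 9.2
```

```bash
python3 -m jog '[[[0,0,-0.8],0,0],[[2.4,-2.8,-0.8],-0.09,0],[[4.7,-5.7,-0.8],-0.183,0],[[6.7,-8.8,-0.8],-0.273,0],[[8.5,-12.1,-0.9],-0.363,0],[[10,-15.5,-1.2],-0.453,0],[[11.2,-19.1,-1.8],-0.54,0],[[11.2,-19.1,-1.8],-0.54,0]]'
python3 -m jog '[[[-1.5,4,0],0,0],[[-3,4,6],0,0],[[-10,-2,30],0,0],[[-10,-2,60],0,0],[[-25,5,60],0.18,0],[[-40,12,60],0.36,0],[[-55,18,60],0.54,0],[[-72,25,60],0.72,0]]'
python3 -m jog '[[[0,0,0],0.18,0],[[0,0,0],0.36,0],[[0,0,0],0.54,0],[[0,0,0],0.72,0],[[0,0,0],0.914,0],[[0,0,0],0.914,0],[[0,0,0],0.914,0],[[0,0,0],0.914,0]]'
python3 - <<'E'
from h import *
save('wrist','pics/w5.png');a=cv2.imread('pics/w5.png');save('top','pics/top5.png');b=cv2.imread('pics/top5.png')
cv2.imwrite('pics/c10.png',np.hstack([cv2.resize(a[180:330,230:430],(400,300),interpolation=3),cv2.resize(b[80:320,160:480],(400,300))]))
E
```

```text
time: 20.55
tool_pos: [0.5281, 0.2855, 0.1256]
eef_rot: [0.998, -0.066, 0.001, -0.001]
force: [-3.6, 6.4, 7.8]
finger_gap: 0.0
finger_force: 6.4
time: 21.55
tool_pos: [0.4555, 0.3097, 0.1849]
eef_rot: [0.956, 0.293, 0.0, -0.0]
force: [-0.2, -0.5, 0.8]
finger_gap: 0.0001
finger_force: 0.0
time: 22.55
tool_pos: [0.4559, 0.3096, 0.1847]
eef_rot: [0.731, 0.682, 0.0, 0.0]
force: [0.5, -0.5, -0.1]
finger_gap: 0.0001
finger_force: 0.0
```

View pics/c10.png

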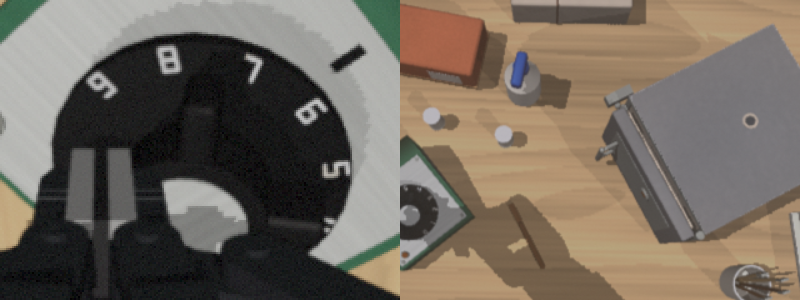

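```bash
python3 -c "
from cell import order; print(order.finish_job())"
```

```text
the job is handed in; nothing more can be done
None
```

The job is handed in: the kiln door is shut on its catch, and the collar has popped up with its 6 at the index line. The last camera images show both, nothing I could see on the bench has moved, and the arm used about 23 s of the 64 s.

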